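Crack a big nut in the counter nutcracker and serve it on the bamboo tray

ROBOT

A 7-joint arm with a two-finger parallel gripper is mounted at the origin on the work surface. World frame = base frame: x ahead of the robot, y to its left, z up, the work surface at z = 0. Lengths are in m, angles in rad, forces in N, time in s.
With the tool pointing down it reaches from about 0.35 to 0.9 m from the base axis. Payload 8.1 kg.
Tool frame: the origin (TCP) lies at the very end of the fingers, on their centre line; the grasp point (between the pads) lies 19 mm behind it; z points along the fingers, y is the line along which they close (so a half turn about z gives the same grasp; the last joint's range is limited). The gripper opens to 92 mm and grips with 3 to 60 N. Pads are 19 mm wide; open, the fingers measure 130 mm over their backs; the gripper's body (75 mm by 190 mm) begins 47 mm behind the grasp point.
Start: joints at [-1.427, 0.434, 0.025, 1.573, -0.012, 1.134, -0.075], TCP at [0.153, 0.606, 0.227] pointing down, gripper open.
Joint ranges: [-2.62, 2.62], [-0.44, 2.09], [-1.27, 1.32], [0.08, 2.57], [-1.32, 4.46], [0.12, 2], [-2.74, 2.74]. Speed limits (rad/s): [2.22, 2.22, 3.01, 3.01, 3.14, 3.14, 3.14].

INTERFACE

Orientations are given as a unit quaternion [x, y, z, w].
In Python, from station import sense, grab_frame, get_calibration, sign_off gives the robot as it stands.
- The arm moves only by the shell command python3 -m jog 'ROWS' [OPENING] [FORCE]. ROWS is JSON, one flat list of numbers, 6 for each row, row after row: the shift along the tool's x, y, z in m, then the turn, a rotation vector about the tool's x, y, z in degrees. In form: [tx, ty, tz, ax, ay, az, tx, ty, tz, ax, ay, az, ...]. A call has 1 to 12 rows; each row is the pose to reach, as a shift and turn from the pose commanded when the call began, along the tool's axes at that moment; what a row does not reach only later rows make up. A row lasts 1/10 s, in which the tool goes at most 50 mm and 8.59 degrees, less where a joint would pass 70% of its speed; a pose out of reach is approached as far as the arm can. A call with a gripper value outside its range is refused whole. OPENING is the opening, from 0 (shut) to 1 (fully open), set as the call begins (- or left out, the last holds). The fingers move at their own pace and stop on an object; FORCE is the grip in N (left out, the last holds). Time passes only in rows, so rows that repeat a pose let the fingers close. It gives the time, the measured TCP pose, the force, the opening and the grip force at its end, in the units of the state.
- sense(): the state, without advancing time (a new reading comes with each control period).
- grab_frame(name): name is "side" or "top"; returns the picture (384x512x3 uint8, blue, green, red); there is no depth.
- get_calibration(name): a dict with "fovy" (degrees; the focal length in pixels is half the picture's height over the tangent of half this angle, whatever the lens; pixels are square), "cx", "cy" (the principal point, pixels), "pose" (4x4, takes a point from camera to world coordinates). Camera axes: x right, y down, z forward; pixel columns grow to the right and rows downward; lengths in m; the calibration is good to about 2 mm. A picture is of the moment at which its call begins. get_calibration takes no time and is no camera call.
- sign_off(): hands the job in; it is judged then, once.
The state is a dict: "clock": time; "joint_pos": joint angles; "joint_vel": joint speeds; "tau": joint torques, N m; "position": TCP position; "ee_rot": TCP orientation; "force": force on the tool from outside, world axes, zero at the start; "wrist_torque": the same for the moment, N m; "opening": finger opening in m; "finger_force": force on a finger pad.
Only numpy, scipy, OpenCV 4.12 (cv2) and the standard library are available. Lean on these libraries where they do the work, as an engineer would, in place of code of your own. Each camera call takes 0.05 s, during which the arm holds its last target. There are 200 camera calls.

TASK

Pick the big nut off the turntable by its two ends and lay it between the open jaws of the sloping nutcracker, its ends pointing along the handles, then let go. Squeeze the two handles together from outside until the shell gives, and let them spring open again. Then lift the cracked nut out by its ends and set it down inside the bamboo tray, without knocking over or pushing about the cups, jar and ramekin.

Things in the scene. Friction and masses are not known exactly. Their poses are not given: they have to be found in the camera images.
- nut_center (a point): The nut: brown hard almond-shaped shell, 60 mm long, 42 wide, 40 high, flat at ends, sides and underside, 45 g. Point: its centre, 20 mm above what it lies on. Axes: x along its length, y across the seam of its two halves, z up. Hold it by its ends (60 mm apart in x, safe at any grip); pinching it across y breaks it. Cracked, its +y half has sunk 7.5 mm in; length and height stay.
- nut_shell (a joint): How far the nut's two half shells have been pressed together, m: 0 whole, about 0.0075 cracked. Squeezed across y it holds up to about 16 N, then yields with less and less resistance; past 0.004 it snaps by itself to 0.0075 and stays there.
- cracker_seat (a point): Seat of the fixed nutcracker: where the nut's centre belongs, midway between the open jaws and 20 mm above a wooden rest. Axes: z square to the nutcracker's sloping plane, 35 degrees from vertical, leaning to its front (roughly to the robot); x up the slope; y level, along the handles. The nut's length goes along y, its own y along x. Let go, it may slide 3 mm down to the lower jaw.
- cracker_face: The nutcracker's sloping plane, same axes as the seat, origin on top of the rest below the seat. Rest: 34 mm in y, 70 mm in x; past its y ends 20 mm free depth for fingers. Jaws: flat steel, 48 mm apart in x when open, 34 mm wide in y, 5 to 35 mm above the rest. Hinge pins at y = 80 mm, up to z = 36 mm. Handles run to y = -118 mm; 42 mm free between them when open.
- cracker_grip (a point): Point midway between the two wooden handle grips, 85 mm from the seat towards -y, same axes. Open: 62 mm over their outer faces in x, each 10 mm thick, 18 mm high in z, 63 mm long in y, nothing beside or below. They close along x, so the tool tips with the slope. Closing takes 2 N, 10 to 15 N where the jaws bite (outer faces 49 mm apart), then gives; cracked by 42 mm, solid at 35 mm.
- handle_upper (a joint): Angle of the upper (+x) handle, rad: 0 open (a light spring holds it there), at most 0.105 closed.
- handle_lower (a joint): Angle of the lower (-x) handle, rad: 0 open (a light spring holds it there), at most 0.105 closed.
- tray_in (a point): The small open bamboo tray standing loose on the turntable, 150 mm (x) by 100 mm (y) outside, walls 5 mm thick, 18 mm high outside. The point is the centre of its inner floor; z up. 150 g.
- turntable: Round stainless steel turntable, 370 mm across, its top 35 mm above the counter; the origin is under its centre on the counter. It turns very easily when pushed. Its foot is fixed. Also on the counter, fixed: a white mug, 80 mm across and 90 mm high, near the robot, straight ahead of it; a green oil bottle 250 mm high and a pepper mill at the back.
- cup0_center (a point): A closed green plastic snack cup, 65 mm across and 58 mm high, loose on the turntable; the point is its centre. A bystander.
- cup1_center (a point): A closed green plastic snack cup, 65 mm across and 58 mm high, loose on the turntable; the point is its centre. A bystander.
- cup2_center (a point): A closed green plastic snack cup, 65 mm across and 58 mm high, loose on the turntable; the point is its centre. A bystander.
- jar_center (a point): A clear acrylic lidded jar, 80 mm across and 122 mm high with its knob, loose on the turntable; the point lies 60 mm up its axis. A bystander.
- ramekin_center (a point): A matte grey ceramic ramekin, 80 mm across and 45 mm high, loose on the turntable; the point is its centre. A bystander.
There are look-alikes about, which are no part of the job. There is more than one size of the part that bears tray_in; the job needs the middle-sized.

How it is judged:
On the way, in this order (a step that is already met when the one before it is completed fails the run):
1. the whole nut lies released between the jaws (distance between nut_center and cracker_seat below 0.018 m and angle between the y axis of nut_center and the x axis of cracker_seat, either way round below 0.35 rad and contact force between the fingers and nut below 0.3 N and value of joint nut_shell below 0.0015 m), for 0.2 s.
2. the shell has given in the jaws, the nut untouched by the fingers (distance between nut_center and cracker_seat below 0.025 m and contact force between the fingers and nut below 0.3 N and value of joint nut_shell above 0.006 m), for 0.1 s.
3. the cracked nut still lies in the nutcracker and both handles have sprung open (distance between nut_center and cracker_seat below 0.03 m and value of joint nut_shell above 0.006 m and value of joint each of handle_upper, handle_lower below 0.02 rad), for 0.1 s.
At the end, for the whole second after the job is handed in: The cracked nut (shell pressed in by more than 6 mm) lies still inside the tray, its centre within 58 mm (along) and 38 mm (across) of the tray's middle and 8 to 34 mm above its floor; the tray stands level within 0.1 rad; both handles are open within 0.02 rad; nothing is held (x of nut_center in the frame of tray_in between -0.058 and 0.058 m and y of nut_center in the frame of tray_in between -0.038 and 0.038 m and z of nut_center in the frame of tray_in between 0.008 and 0.034 m and value of joint nut_shell above 0.006 m and angle between tray_in's own z axis and vertical below 0.1 rad and value of joint each of handle_upper, handle_lower below 0.02 rad and linear speed of nut below 0.03 m/s); the robot touches nothing.
It fails at once if the fingers touch the nut while its shell is giving (contact force between the fingers and nut above 1 N and value of joint nut_shell between 0.003 and 0.005 m).
It fails at once if the nut is dropped on the counter (height (world z) of nut_center below 0.03 m).
It fails at once if a cup, the jar or the ramekin is knocked over (angle between any of cup0_center, cup1_center, cup2_center, jar_center, ramekin_center's own z axis and vertical above 0.35 rad).
It fails at once if a cup, the jar or the ramekin is pushed about (over 45 mm) (distance of any of cup0_center, cup1_center, cup2_center, jar_center, ramekin_center from where it was at the start of the episode above 0.045 m).
It also fails if it takes over 66 s, if anything falls off the work surface, if the arm or the gripper's body presses on something with over 40 N, if the wrist force passes 120 N, or if a joint passes its speed limit or range.

## Working session

There is one attempt and no reset: what is moved stays moved. The work goes in short steps, Python scripts to look and compute and a shell command to move; the robot and the scene stay as the last step left them, time stands still between calls to the robot, and variables do not carry over. Pictures are saved under pics/ and viewed, at most 13 in all, crops included, and the job is handed in when it is done.

```bash
mkdir -p pics; ls; python3 - <<'E'
from station import *
import cv2,numpy as np
np.set_printoptions(precision=4,suppress=True)
s=sense();print(s['clock'],s['position'],s['ee_rot'],s['opening'])
for n in("side","top"):
    f=grab_frame(n);cv2.imwrite(f"pics/{n}0.png",f);c=get_calibration(n);print(n,c['fovy'],c['cx'],c['cy']);print(np.array(c['pose']))
E
```

```text
pics
0.0 [0.1526 0.6055 0.2259] [ 0.1232  0.9924 -0.0008 -0.    ] 0.0917315284836413
side 49.4709296790869 256.9586881486399 191.99753059083173
[[ 0.9489 -0.168   0.2672  0.1942]
 [-0.3151 -0.5506  0.773  -0.9363]
 [ 0.0173 -0.8177 -0.5754  0.7115]
 [ 0.      0.      0.      1.    ]]
top 42.543160468727834 255.7653520299804 185.81543328607017
[[ 0.0157 -0.9908  0.1348  0.3016]
 [-0.9993 -0.0199 -0.0304 -0.0782]
 [ 0.0328 -0.1342 -0.9904  1.3813]
 [ 0.      0.      0.      1.    ]]
```

View pics/side0.png

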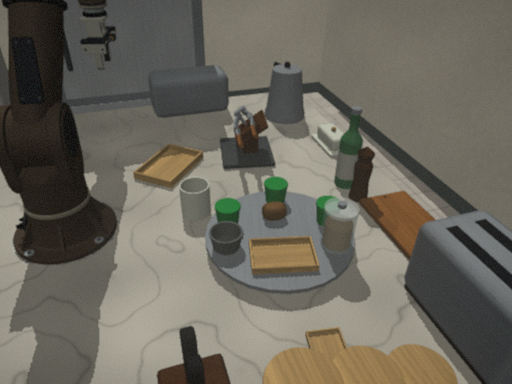

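View pics/top0.png

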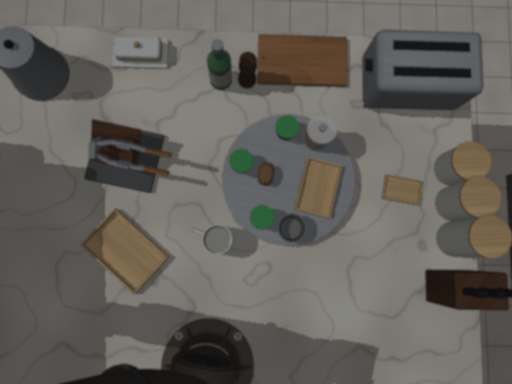

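The overview shows the turntable at top-view (289,180) and the nut at (266,173). The middle tray is at (320,188), and the cracker is at (125,155) with its handles to the right. In the side view the nut is at (274,211) and the cracker at (247,135). Next I'll make a composite of close crops.

```bash
cat > h.py <<'E'
from station import *
import cv2,numpy as np
from scipy.spatial.transform import Rotation as R
np.set_printoptions(precision=4,suppress=True)
C={n:get_calibration(n) for n in("side","top")}
def ray(n,p):
    c=C[n];T=np.array(c['pose']);f=192/np.tan(np.radians(c['fovy']/2))
    d=T[:3,:3]@np.array([(p[0]-c['cx'])/f,(p[1]-c['cy'])/f,1]);return T[:3,3],d/np.linalg.norm(d)
def plane(n,p,z):
    o,d=ray(n,p);return o+d*(z-o[2])/d[2]
def tri(ps,pt):
    (a,d),(b,e)=ray("side",ps),ray("top",pt)
    k=np.linalg.lstsq(np.c_[d,-e],b-a,rcond=None)[0];p,q=a+d*k[0],b+e*k[1]
    return (p+q)/2,np.linalg.norm(p-q)
def proj(n,X):
    c=C[n];T=np.array(c['pose']);f=192/np.tan(np.radians(c['fovy']/2))
    x=T[:3,:3].T@(np.array(X)-T[:3,3]);return np.array([c['cx']+f*x[0]/x[2],c['cy']+f*x[1]/x[2]])
def tcp():
    s=sense();return np.array(s['position']),R.from_quat(s['ee_rot'])
def go(pos,rot):
    "shift (mm) and rotvec (deg) in the present tool axes"
    p,r=tcp();print("shift",r.inv().apply(np.array(pos)-p).round(4),"turn",np.degrees((r.inv()*rot).as_rotvec()).round(2))
E
python3 - <<'E'
from h import *
a=cv2.imread("pics/side0.png");b=cv2.imread("pics/top0.png")
L=lambda im,x,y,w,h,k:cv2.convertScaleAbs(cv2.resize(im[y:y+h,x:x+w],None,fx=k,fy=k,interpolation=cv2.INTER_CUBIC),alpha=1.5,beta=15)
o=np.zeros((600,800,3),np.uint8)
o[:300,:400]=L(a,210,100,80,60,5); o[:300,400:]=L(b,85,115,100,75,4)
o[300:,:400]=L(a,200,170,160,120,2.5); o[300:,400:]=L(b,215,110,160,120,2.5)
cv2.imwrite("pics/crop0.png",o)
E
```

```text
(no output)
```

View pics/crop0.png

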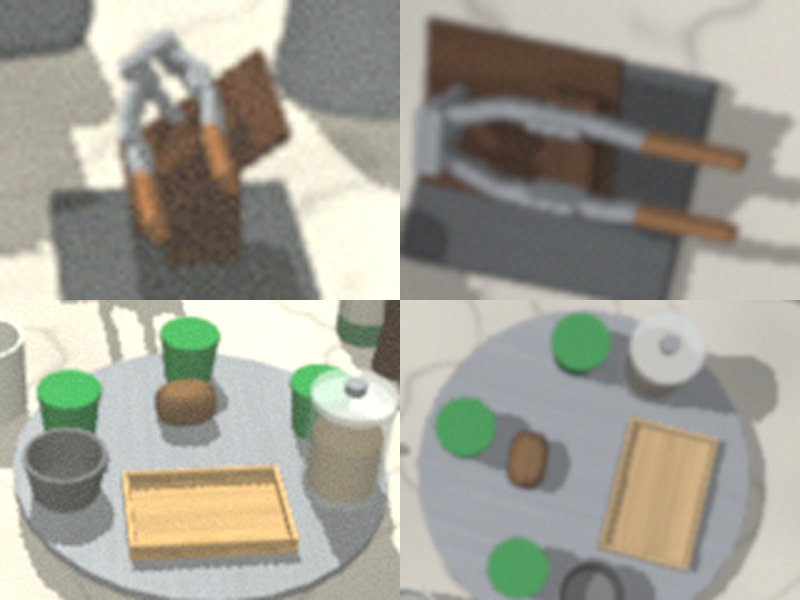

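```bash
python3 - <<'E'
from h import *
a=cv2.imread("pics/side0.png");b=cv2.imread("pics/top0.png")
def blobs(im,x,y,w,h,lo,hi,mn):
    hsv=cv2.cvtColor(cv2.GaussianBlur(im,(3,3),0),cv2.COLOR_BGR2HSV);m=np.zeros(im.shape[:2],np.uint8)
    m[y:y+h,x:x+w]=cv2.inRange(hsv,lo,hi)[y:y+h,x:x+w]
    n,l,st,ce=cv2.connectedComponentsWithStats(m)
    out=[]
    for i in range(1,n):
        if st[i,4]>=mn:
            yy,xx=np.where(l==i);r=cv2.minAreaRect(np.c_[xx,yy].astype(np.float32));out.append((ce[i],st[i,4],r))
    return out,m
# sample colours
hs=cv2.cvtColor(a,cv2.COLOR_BGR2HSV);ht=cv2.cvtColor(b,cv2.COLOR_BGR2HSV)
print("side: handleL",hs[143,240],"handleR",hs[130,253],"block",hs[120,262],hs[145,250],"nut",hs[211,274])
print("top: hU",ht[153,160],"hL",ht[171,157],"block",ht[150,115],"nut",ht[173,266])
for n,im,box in(("side",a,(225,115,40,40)),("top",b,(140,140,40,40))):
    for lo in ((5,110,85),(5,100,100)):
        o,m=blobs(im,*box,lo,(22,255,255),15)
        print(n,lo,[(c.round(1),k,np.round(r[0],1),np.round(r[1],1),round(r[2])) for c,k,r in o])
E
```

```text
side: handleL [ 13 138  96] handleR [ 13 142 117] block [ 11 129  67] [16 85 45] nut [ 15 127  66]
top: hU [ 13 131  84] hL [ 14 134  84] block [ 12 135  34] nut [ 15 111  78]
side (5, 110, 85) [(array([252.8, 129.9]), np.int32(32), array([252.8, 129.9]), array([9.1, 3.3]), 74), (array([238.6, 139.3]), np.int32(34), array([238.6, 139.5]), array([9.5, 3.4]), 76)]
side (5, 100, 100) [(array([252.5, 128.9]), np.int32(19), array([252.7, 129. ]), array([8.5, 1.9]), 72), (array([238.5, 138.9]), np.int32(18), array([238.5, 138.9]), array([8.2, 1.9]), 76)]
top (5, 110, 85) []
top (5, 100, 100) []
```

```bash
python3 - <<'E'
from h import *
F={n:np.mean([grab_frame(n).astype(np.float32) for _ in range(5)],0) for n in("side","top")}
np.savez("avg0.npz",**F)
o=np.zeros((600,800,3),np.uint8)
for n,(x,y,w,h),k,lo,X in(("side",(220,100,50,60),8,(5,95,68),0),("top",(95,130,80,60),5,(5,90,52),400)):
    im=cv2.resize(F[n][y:y+h,x:x+w],None,fx=k,fy=k,interpolation=cv2.INTER_CUBIC).clip(0,255).astype(np.uint8)
    hsv=cv2.cvtColor(im,cv2.COLOR_BGR2HSV);m=cv2.inRange(hsv,lo,(22,255,255))
    v=cv2.convertScaleAbs(im,alpha=1.6)
    for c in cv2.findContours(m,0,2)[0]:
        if cv2.contourArea(c)<15*k*k: continue
        M=cv2.moments(c);r=cv2.minAreaRect(c)
        P=lambda q:((np.array(q)+.5)/k-.5+[x,y]).round(2)
        print(n,"cen",P((M['m10']/M['m00'],M['m01']/M['m00'])),"rect",P(r[0]),np.round(np.array(r[1])/k,1),round(r[2]),[P(q).tolist() for q in cv2.boxPoints(r)])
        cv2.drawContours(v,[c],-1,(0,255,0),1)
    hh=min(600,v.shape[0]);o[:hh,X:X+v.shape[1]]=v[:hh]
cv2.imwrite("pics/crop1.png",o)
E
```

```text
side cen [239.17 140.48] rect [239.3  140.91] [14.   5.3] 73 [[234.73, 135.01], [239.76, 133.46], [243.87, 146.81], [238.84, 148.36]]
side cen [253.23 130.83] rect [253.   131.36] [14.1  5.6] 74 [[248.35, 125.38], [253.71, 123.82], [257.66, 137.35], [252.3, 138.91]]
side cen [260.32 118.88] rect [261.01 120.01] [14.2  8. ] 68 [[254.63, 114.97], [262.06, 111.94], [267.4, 125.04], [259.97, 128.07]]
top cen [154.97 170.45] rect [155.8  170.64] [24.4  5.9] 12 [[143.27, 170.93], [144.52, 165.18], [168.33, 170.36], [167.08, 176.1]]
top cen [157.08 152.38] rect [157.88 152.52] [25.   5.8] 12 [[145.03, 152.73], [146.24, 147.07], [170.73, 152.31], [169.52, 157.98]]
```

View pics/crop1.png

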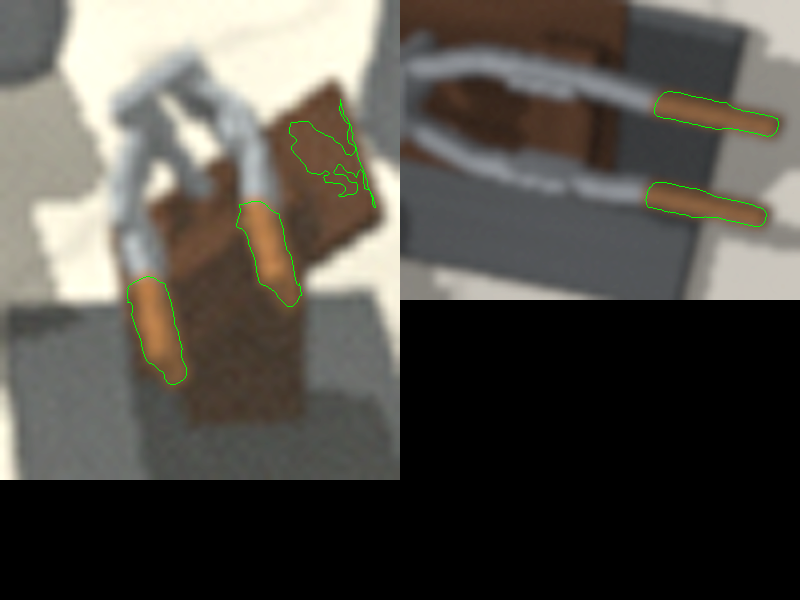

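```bash
python3 - <<'E'
from h import *
L,eL=tri((239.25,140.8),(155.5,170.55));U,eU=tri((253.1,131.2),(157.6,152.45))
print("lower",L,eL,"upper",U,eU,"diff",U-L,np.linalg.norm(U-L))
print("yaw of x from diff",np.degrees(np.arctan2(*(U-L)[[1,0]])),"slope",np.degrees(np.arcsin((U-L)[2]/np.linalg.norm(U-L))))
# handle direction (level) from top-view axis at angle 12 deg
for c,z in(((155.8,170.64),L[2]),((157.88,152.52),U[2])):
    d=np.array([np.cos(np.radians(12)),np.sin(np.radians(12))])*11
    a,b=plane("top",c-d,z),plane("top",c+d,z);v=(a-b);print("handle y dir",v,"yaw",np.degrees(np.arctan2(-v[0],v[1])))
G=(L+U)/2
F=np.load("avg0.npz")
for n,(x,y,w,h),lo,hi,k in(("top",(250,155,35,38),(5,75,20),(25,255,255),8),("side",(255,195,40,30),(5,75,20),(25,255,255),8),("top",(290,150,60,75),(12,90,70),(28,255,255),6),("side",(240,228,90,55),(12,90,60),(28,255,255),6)):
    im=cv2.resize(F[n][y:y+h,x:x+w],None,fx=k,fy=k,interpolation=cv2.INTER_CUBIC).clip(0,255).astype(np.uint8)
    m=cv2.inRange(cv2.cvtColor(im,cv2.COLOR_BGR2HSV),lo,hi)
    c=max(cv2.findContours(m,0,2)[0],key=cv2.contourArea);M=cv2.moments(c);r=cv2.minAreaRect(c)
    P=lambda q:((np.array(q)+.5)/k-.5+[x,y]).round(2)
    print(n,"cen",P((M['m10']/M['m00'],M['m01']/M['m00'])),"rect",P(r[0]),np.round(np.array(r[1])/k,1),round(r[2],1),[P(q).tolist() for q in cv2.boxPoints(r)])
    if w<50:
        mu=M;print(" axis",0.5*np.degrees(np.arctan2(2*mu['mu11'],mu['mu20']-mu['mu02'])))
E
```

```text
lower [0.5084 0.1441 0.1096] 0.0020366145180646346 upper [0.5498 0.1355 0.1403] 0.0027829977865169507 diff [ 0.0414 -0.0086  0.0306] 0.05223949379610229
yaw of x from diff -11.691004934313145 slope 35.92288804867387
handle y dir [0.0109 0.056  0.    ] yaw -10.961154844343154
handle y dir [0.0106 0.055  0.    ] yaw -10.952179873693437
top cen [265.5  173.41] rect [265.51 173.34] [14.1 21.1] 9.7 [[256.78, 182.58], [260.33, 161.74], [274.24, 164.1], [270.69, 184.94]]
 axis -82.18926359438285
side cen [273.93 210.29] rect [274.06 210.31] [17.8 23. ] 90.0 [[262.56, 201.44], [285.56, 201.44], [285.56, 219.19], [262.56, 219.19]]
 axis -5.564255450807153
top cen [318.01 187.22] rect [318.12 187.16] [35.1 52.2] 13.7 [[294.86, 208.38], [307.24, 157.62], [341.37, 165.95], [328.99, 216.71]]
side cen [282.55 254.74] rect [283.54 254.4 ] [35.1 68.4] 87.1 [[248.5, 238.62], [316.78, 235.12], [318.57, 270.18], [250.3, 273.67]]
```

```bash
cat >> h.py <<'E'
yw=np.radians(-11.2);c35,s35=np.cos(np.radians(35)),np.sin(np.radians(35))
ex=np.array([c35*np.cos(yw),c35*np.sin(yw),s35]);ey=np.array([-np.sin(yw),np.cos(yw),0]);ez=np.cross(ex,ey)
GRIP=np.array([.5291,.1398,.125]);SEAT=GRIP+.085*ey
def down(a): # tool z down, tool y at world angle a (deg)
    a=np.radians(a);y=np.array([np.cos(a),np.sin(a),0]);z=np.array([0,0,-1.]);return R.from_matrix(np.c_[np.cross(y,z),y,z])
SEATR=R.from_matrix(np.c_[np.cross(ey,-ez),ey,-ez])   # tool y along seat y
GRIPR=R.from_matrix(np.c_[np.cross(ex,-ez),ex,-ez])
E
python3 - <<'E'
from h import *
N,e=tri((273.95,210.3),(265.5,173.4));print("nut",N,e)
for a in(-82.2,-80.3):
    d=np.array([np.cos(np.radians(a)),np.sin(np.radians(a))])*10;c=np.array([265.5,173.4])
    v=plane("top",c+d,.055)-plane("top",c-d,.055);print("nut yaw",np.degrees(np.arctan2(v[1],v[0])))
t=[plane("top",q,.053) for q in([294.86,208.38],[307.24,157.62],[341.37,165.95],[328.99,216.71])];t=np.array(t);print("tray top corners",t,t.mean(0),[np.linalg.norm(t[i]-t[i-1]) for i in range(4)])
print("tray side c",plane("side",(282.55,254.74),.045),"tri",tri((283,254.6),(318.05,187.2)))
v=t[1]-t[0];print("tray yaw",np.degrees(np.arctan2(v[1],v[0])))
for n,p,z in(("jar lid",(322,130),.145),("cup a",(241,160),.093),("cup b",(288,127),.093),("cup c",(262,217),.093),("ram",(291.5,228),.08),("table",(289,180),.035)):print(n,plane("top",p,z))
print("seat",SEAT,"proj",proj("top",SEAT),proj("side",SEAT))
for s in(1,-1):print("jaw tops",s,proj("top",SEAT+s*.024*ex+.015*ez),proj("side",SEAT+s*.024*ex+.015*ez))
# check rest/ block edges
print("pins",proj("top",SEAT+.08*ey+.016*ez),proj("side",SEAT+.08*ey+.016*ez))
E
```

```text
nut [ 0.516  -0.1447  0.0546] 0.001508614478938572
nut yaw -6.958512852277427
nut yaw -8.833609507485729
tray top corners [[ 0.4227 -0.2259  0.053 ]
 [ 0.5634 -0.2593  0.053 ]
 [ 0.5422 -0.3536  0.053 ]
 [ 0.4018 -0.3188  0.053 ]] [ 0.4825 -0.2894  0.053 ] [np.float64(0.09520185280049549), np.float64(0.14458321097068036), np.float64(0.09662462522483396), np.float64(0.14460756243661158)]
tray side c [ 0.481  -0.2954  0.045 ] tri (array([ 0.4838, -0.2911,  0.0407]), np.float64(0.000434697479116013))
tray yaw -13.376966027124666
jar lid [ 0.6187 -0.2849  0.145 ]
cup a [ 0.5452 -0.0774  0.093 ]
cup b [ 0.6381 -0.2019  0.093 ]
cup c [ 0.3949 -0.1353  0.093 ]
ram [ 0.3682 -0.2142  0.08  ]
table [ 0.5028 -0.2112  0.035 ]
seat [0.5456 0.2232 0.125 ] proj [124.094  155.0108] [243.7543 123.5744]
jaw tops 1 [122.7809 148.7795] [247.2379 115.8982]
jaw tops -1 [121.5142 165.6901] [234.9064 124.3492]
pins [ 91.2199 150.7841] [238.6098 109.4878]
```

```bash
python3 - <<'E'
from h import *
go([.516,-.1447,.2],down(-8)); go([.516,-.1447,.041],down(-8))
E
```

```text
shift [-0.5357 -0.6392  0.0267] turn [ 0.   -0.   83.86]
shift [-0.5357 -0.6393  0.1857] turn [ 0.   -0.   83.86]
```

```bash
python3 -m jog '[-0.15,-0.18,0,0,0,20,-0.35,-0.4,0.02,0,0,60,-0.5357,-0.6392,0.0267,0,0,83.86,-0.5357,-0.6392,0.0267,0,0,83.86,-0.5357,-0.6392,0.0267,0,0,83.86,-0.5357,-0.6392,0.0267,0,0,83.86,-0.5357,-0.6392,0.0267,0,0,83.86,-0.5357,-0.6392,0.0267,0,0,83.86,-0.5357,-0.6392,0.0267,0,0,83.86,-0.5357,-0.6392,0.0267,0,0,83.86,-0.5357,-0.6392,0.0267,0,0,83.86,-0.5357,-0.6392,0.0267,0,0,83.86]' 1 30; python3 - <<'E'
from h import *
go([.516,-.1447,.2],down(-8)); go([.516,-.1447,.041],down(-8))
E
```

```text
clock: 1.8
position: [0.4148, 0.0647, 0.2083]
ee_rot: [0.755, 0.656, 0.001, -0.0]
force: [1.0, 0.9, -0.0]
opening: 0.0918
finger_force: 0.0
shift [-0.1933  0.1293  0.0082] turn [ 0.06 -0.07  0.01]
shift [-0.1935  0.1291  0.1672] turn [ 0.06 -0.07  0.01]
```

```bash
python3 -m jog '[-0.1933,0.1293,0.0082,0,0,0,-0.1933,0.1293,0.0082,0,0,0,-0.1933,0.1293,0.0082,0,0,0,-0.1933,0.1293,0.0082,0,0,0,-0.1933,0.1293,0.0082,0,0,0,-0.1933,0.1293,0.0082,0,0,0,-0.1933,0.1293,0.0082,0,0,0]'; python3 - <<'E'
from h import *
go([.516,-.1447,.2],down(-8)); go([.516,-.1447,.041],down(-8));print(sense()['joint_vel'])
F={n:grab_frame(n) for n in("side","top")}
o=np.zeros((400,800,3),np.uint8)
o[:,:400]=cv2.resize(F["side"][150:310,200:360],(400,400));o[:,400:]=cv2.resize(F["top"][90:250,200:360],(400,400));cv2.imwrite("pics/c2.png",cv2.convertScaleAbs(o,alpha=1.4))
E
```

```text
clock: 2.5
position: [0.5152, -0.1437, 0.1995]
ee_rot: [0.755, 0.655, -0.0, -0.0]
force: [-0.9, 0.7, 0.2]
opening: 0.0919
finger_force: 0.0
shift [-0.0008  0.001  -0.0005] turn [-0.03  0.02 -0.12]
shift [-0.0008  0.0011  0.1585] turn [-0.03  0.02 -0.12]
[-0.0366 -0.0211 -0.0178  0.0221  0.0007  0.0014 -0.0062]
```

View pics/c2.png

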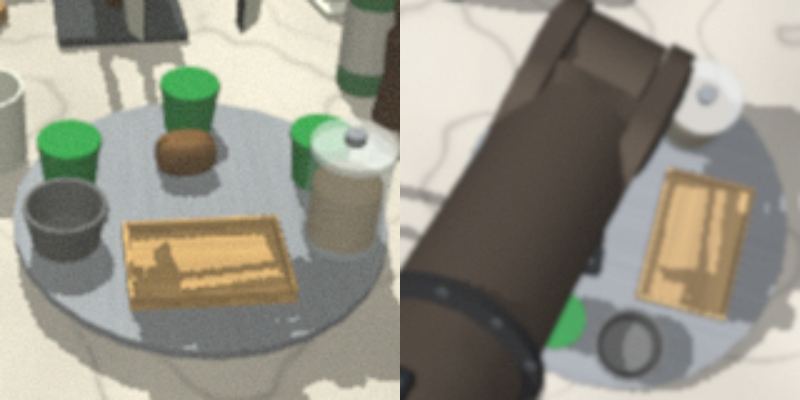

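The scene is undisturbed, with the nut at side (274,211). Descending and gripping.

```bash
python3 -m jog '[0,0.0005,0.045,0,0,0,0,0.0005,0.09,0,0,0,0,0.0005,0.12,0,0,0,0,0.0005,0.14,0,0,0,0,0.0005,0.152,0,0,0,0,0.0005,0.159,0,0,0,0,0.0005,0.159,0,0,0]'; python3 -m jog '[0,0,0,0,0,0,0,0,0,0,0,0,0,0,0,0,0,0,0,0,0,0,0,0,0,0,0,0,0,0,0,0,0,0,0,0,0,0,0,0,0,0,0,0,0,0,0,0]' 0 25
```

```text
clock: 3.3
position: [0.5159, -0.1424, 0.0407]
ee_rot: [0.754, 0.656, 0.0, -0.0]
force: [-0.8, 0.5, -0.2]
opening: 0.0918
finger_force: 0.0
clock: 4.1
position: [0.516, -0.1431, 0.041]
ee_rot: [0.755, 0.656, 0.0, 0.0]
force: [-1.1, 0.6, 5.8]
opening: 0.0601
finger_force: 25.0
```

```bash
cat >> h.py <<'E'
OFF=np.array([-.0012,0,-.014])
def place(h,dx=0,dy=0): return SEAT+ez*h+ex*dx+ey*dy-SEATR.apply(OFF)
E
python3 -m jog '[0,0,-0.03,0,0,0,0,0,-0.08,0,0,0,0,0,-0.13,0,0,0,0,0,-0.18,0,0,0,0,0,-0.18,0,0,0]'; python3 - <<'E'
from h import *
print(sense()['opening'],place(.1));go(place(.1),SEATR)
E
```

```text
clock: 4.6
position: [0.5189, -0.1447, 0.2267]
ee_rot: [0.755, 0.656, 0.003, 0.004]
force: [0.5, 0.4, -0.9]
opening: 0.0602
finger_force: 25.0
0.06016491493079042 [0.4963 0.233  0.1948]
shift [ 0.3707 -0.0755  0.0313] turn [-26.   -27.54 -84.01]
```

```bash
python3 -m jog '[0.3707,-0.0755,0,-26,-27.54,-84.01,0.3707,-0.0755,0,-26,-27.54,-84.01,0.3707,-0.0755,0,-26,-27.54,-84.01,0.3707,-0.0755,0,-26,-27.54,-84.01,0.3707,-0.0755,0,-26,-27.54,-84.01,0.3707,-0.0755,0,-26,-27.54,-84.01,0.3707,-0.0755,0,-26,-27.54,-84.01,0.3707,-0.0755,0,-26,-27.54,-84.01,0.3707,-0.0755,0.0313,-26,-27.54,-84.01,0.3707,-0.0755,0.0313,-26,-27.54,-84.01,0.3707,-0.0755,0.0313,-26,-27.54,-84.01,0.3707,-0.0755,0.0313,-26,-27.54,-84.01]'; python3 - <<'E'
from h import *
go(place(.1),SEATR);go(place(.05),SEATR)
E
```

```text
clock: 5.8
position: [0.4911, 0.2335, 0.1881]
ee_rot: [0.091, 0.951, -0.03, 0.294]
force: [-0.5, 0.0, -0.3]
opening: 0.0597
finger_force: 25.0
shift [-0.0081  0.0004 -0.0026] turn [-0.08 -0.63  0.28]
shift [-0.0086  0.0005  0.0474] turn [-0.08 -0.63  0.28]
```

```bash
python3 -m jog '[-0.005,0.0005,0.01,0,-0.4,0.2,-0.007,0.0005,0.025,0,-0.6,0.28,-0.007,0.0005,0.035,0,-0.6,0.28,-0.007,0.0005,0.045,0,-0.6,0.28,-0.007,0.0005,0.047,0,-0.6,0.28,-0.007,0.0005,0.047,0,-0.6,0.28,-0.007,0.0005,0.047,0,-0.6,0.28]'; python3 - <<'E'
from h import *
go(place(.05),SEATR)
F={n:np.mean([grab_frame(n).astype(np.float32) for _ in range(2)],0) for n in("side","top")}
o=np.zeros((500,800,3),np.uint8)
o[:,:400]=cv2.resize(F["side"][85:160,215:275],(400,500),interpolation=cv2.INTER_CUBIC).clip(0,255);o[:400,400:]=cv2.resize(F["top"][120:200,85:165],(400,400)).clip(0,255);cv2.imwrite("pics/c3.png",cv2.convertScaleAbs(o,alpha=1.5))
print(proj("side",place(.05)+SEATR.apply(OFF)),proj("top",place(.05)+SEATR.apply(OFF)))
E
```

```text
clock: 6.5
position: [0.5249, 0.2288, 0.1549]
ee_rot: [0.096, 0.949, -0.029, 0.3]
force: [-0.5, -0.4, -0.0]
opening: 0.0598
finger_force: 25.0
shift [ 0.0008 -0.0015  0.0007] turn [-0.02  0.05 -0.31]
[234.5944 111.9681] [117.4219 162.8644]
```

View pics/c3.png

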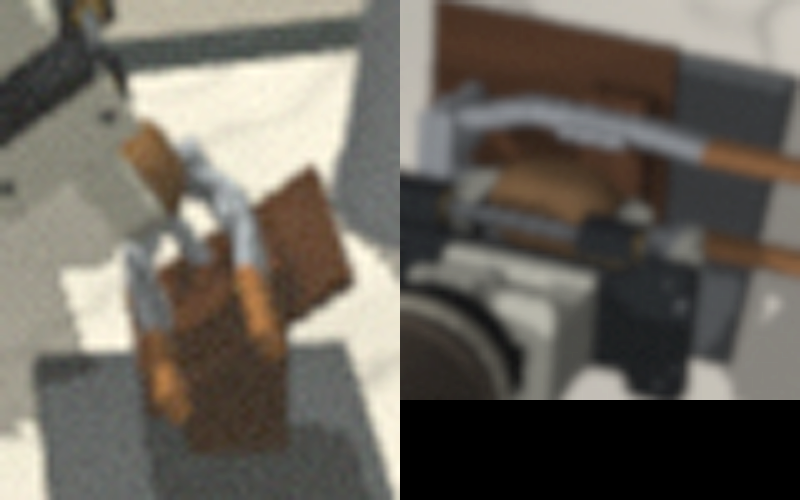

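```bash
python3 -m jog '[0.0006,-0.0012,0.012,0,0,-0.3,0.0006,-0.0012,0.024,0,0,-0.3,0.0006,-0.0012,0.034,0,0,-0.3,0.0006,-0.0012,0.037,0,0,-0.3,0.0006,-0.0012,0.037,0,0,-0.3]'; python3 - <<'E'
from h import *
go(place(.001),SEATR);s=sense();print(R.from_matrix(np.c_[ex,ey,ez]).inv().apply(s['force']),s['force'])
E
```

```text
clock: 7.2
position: [0.5446, 0.2234, 0.1239]
ee_rot: [0.092, 0.949, -0.03, 0.3]
force: [0.7, 0.1, -0.6]
opening: 0.0594
finger_force: 25.0
shift [-0.0003 -0.      0.0127] turn [-0.05  0.04  0.09]
[ 0.1886  0.2125 -0.8801] [ 0.688   0.0804 -0.6128]
```

```bash
python3 -m jog '[0,0,0.004,0,0,0,0,0,0.008,0,0,0,0,0,0.0115,0,0,0,0,0,0.0115,0,0,0,0,0,0.0115,0,0,0]'; python3 - <<'E'
from h import *
go(place(.001),SEATR);s=sense();print(R.from_matrix(np.c_[ex,ey,ez]).inv().apply(s['force']),s['force'])
E
```

```text
clock: 7.7
position: [0.5511, 0.2221, 0.1145]
ee_rot: [0.092, 0.949, -0.03, 0.3]
force: [-0.1, 0.4, -0.6]
opening: 0.06
finger_force: 25.0
shift [-0.0003 -0.      0.0012] turn [-0.03  0.04  0.08]
[-0.4542  0.3845 -0.3644] [-0.0853  0.4089 -0.559 ]
```

```bash
python3 -m jog '[0,0,0.001,0,0,0,0,0,0.002,0,0,0,0,0,0.002,0,0,0]'; python3 -m jog '[0,0,0,0,0,0,0,0,0,0,0,0,0,0,0,0,0,0,0,0,0,0,0,0,0,0,0,0,0,0]' 0.86;  python3 - <<'E'
from h import *
s=sense();print(R.from_matrix(np.c_[ex,ey,ez]).inv().apply(s['force']),s['force'])
F={n:np.mean([grab_frame(n).astype(np.float32) for _ in range(2)],0) for n in("side","top")}
o=np.zeros((500,800,3),np.uint8)
o[:,:400]=cv2.resize(F["side"][85:160,215:275],(400,500),interpolation=cv2.INTER_CUBIC).clip(0,255);o[:400,400:]=cv2.resize(F["top"][120:200,85:165],(400,400)).clip(0,255);cv2.imwrite("pics/c4.png",cv2.convertScaleAbs(o,alpha=1.5))
E
```

```text
clock: 8.0
position: [0.552, 0.2221, 0.1133]
ee_rot: [0.093, 0.949, -0.029, 0.3]
force: [-10.5, -1.0, 12.2]
opening: 0.06
finger_force: 25.0
clock: 8.5
position: [0.5523, 0.222, 0.1129]
ee_rot: [0.093, 0.949, -0.03, 0.3]
force: [-0.6, 0.1, 0.4]
opening: 0.0785
finger_force: 0.0
[-0.2529  0.0056  0.6355] [-0.5597  0.1165  0.3755]
```

View pics/c4.png

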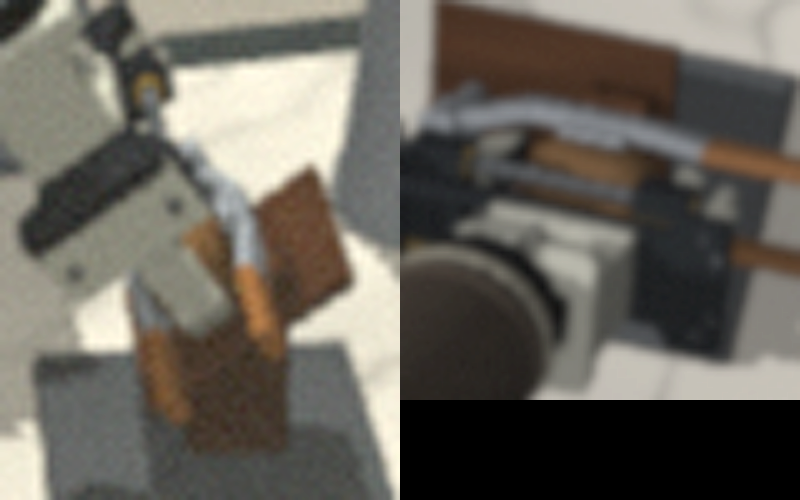

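The nut is released in the jaws: the side view shows it at crop (200,240), between the levers. The rest contact was felt along the plane normal. Retracting and moving to the grips.

```bash
python3 -m jog '[0,0,-0.02,0,0,0,0,0,-0.05,0,0,0,0,0,-0.09,0,0,0,0,0,-0.12,0,0,0,0,0,-0.12,0,0,0,0,0,-0.12,0,0,0]' 1; python3 - <<'E'
from h import *
go(GRIP+ez*.08,GRIPR);print(sense()['joint_pos'])
F={n:np.mean([grab_frame(n).astype(np.float32) for _ in range(2)],0) for n in("side","top")}
o=np.zeros((500,800,3),np.uint8)
o[:,:400]=cv2.resize(F["side"][85:160,215:275],(400,500),interpolation=cv2.INTER_CUBIC).clip(0,255);o[:400,400:]=cv2.resize(F["top"][120:200,85:165],(400,400)).clip(0,255);cv2.imwrite("pics/c5.png",cv2.convertScaleAbs(o,alpha=1.5))
print(proj("top",SEAT),proj("side",SEAT))
E
```

```text
clock: 9.3
position: [0.4847, 0.236, 0.2115]
ee_rot: [0.092, 0.949, -0.029, 0.3]
force: [0.4, -0.4, 0.7]
opening: 0.0916
finger_force: 0.0
shift [-0.0013 -0.0858  0.0263] turn [ 0.12 -0.05 90.05]
[-1.3449  0.1585  0.4831  2.2418  0.8533  0.6225 -0.1768]
[124.094  155.0108] [243.7543 123.5744]
```

View pics/c5.png

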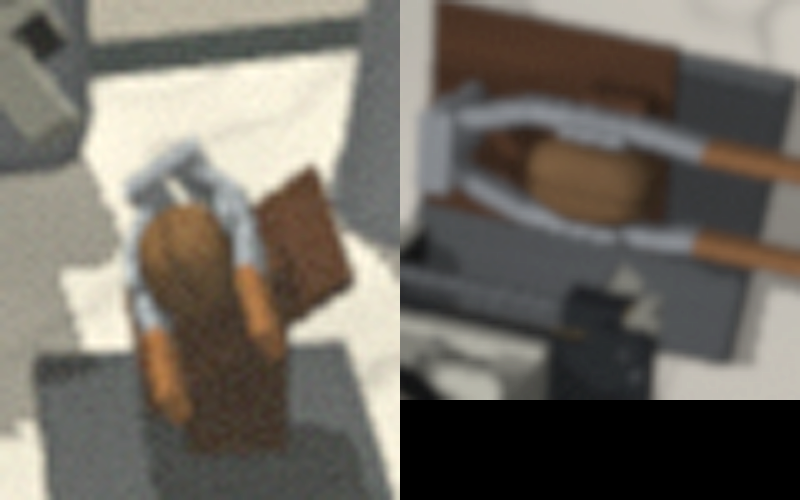

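Nut seated at top (123,156), between the jaws. On to the handles.

```bash
python3 -m jog '[-0.0013,-0.0858,0,0,0,90,-0.0013,-0.0858,0,0,0,90,-0.0013,-0.0858,0,0,0,90,-0.0013,-0.0858,0,0,0,90,-0.0013,-0.0858,0,0,0,90,-0.0013,-0.0858,0,0,0,90,-0.0013,-0.0858,0,0,0,90,-0.0013,-0.0858,0,0,0,90,-0.0013,-0.0858,0,0,0,90,-0.0013,-0.0858,0,0,0,90,-0.0013,-0.0858,0,0,0,90,-0.0013,-0.0858,0,0,0,90]'; python3 - <<'E'
from h import *
go(GRIP-ez*.017,GRIPR);print(sense()['joint_pos'])
E
```

```text
clock: 10.7
position: [0.4692, 0.1504, 0.2114]
ee_rot: [0.737, 0.605, 0.19, 0.233]
force: [0.3, 1.0, -0.4]
opening: 0.0917
finger_force: 0.0
shift [0.0015 0.0002 0.1227] turn [0.03 0.12 0.03]
[-1.3486  0.0258  0.577   2.3779  0.9667  0.5962 -1.7528]
```

```bash
python3 -m jog '[0.001,0,0.03,0,0,0,0.001,0,0.06,0,0,0,0.001,0,0.085,0,0,0,0.001,0,0.105,0,0,0,0.001,0,0.118,0,0,0,0.001,0,0.1225,0,0,0,0.001,0,0.1225,0,0,0]'; python3 - <<'E'
from h import *
go(GRIP-ez*.017,GRIPR);s=sense();print(s['force'])
E
```

```text
clock: 11.4
position: [0.5383, 0.1373, 0.1106]
ee_rot: [0.736, 0.607, 0.189, 0.234]
force: [0.2, 0.6, 0.5]
opening: 0.0915
finger_force: 0.0
shift [ 0.0006  0.0004 -0.0003] turn [-0.01  0.17  0.25]
[0.1756 0.6211 0.5375]
```

```bash
python3 -m jog '[0,0,0,0,0,0,0,0,0,0,0,0,0,0,0,0,0,0,0,0,0,0,0,0,0,0,0,0,0,0,0,0,0,0,0,0,0,0,0,0,0,0,0,0,0,0,0,0,0,0,0,0,0,0,0,0,0,0,0,0]' 0.4 30
```

```text
clock: 12.4
position: [0.5381, 0.1378, 0.1116]
ee_rot: [0.737, 0.606, 0.191, 0.233]
force: [-4.1, -3.7, 3.0]
opening: 0.0363
finger_force: 3.7
```

Past 42 mm with the force fallen off, so the shell has given. Opening and backing off.

```bash
python3 -m jog '[0,0,0,0,0,0,0,0,0,0,0,0,0,0,0,0,0,0,0,0,0,0,0,0,0,0,0,0,0,0,0,0,0,0,0,0,0,0,0,0,0,0,0,0,0,0,0,0]' 1; python3 -m jog '[0,0,-0.03,0,0,0,0,0,-0.07,0,0,0,0,0,-0.12,0,0,0,0,0,-0.12,0,0,0,0,0,-0.12,0,0,0]'; python3 - <<'E'
from h import *
go(SEAT+ez*.1,SEATR)
F={n:np.mean([grab_frame(n).astype(np.float32) for _ in range(3)],0) for n in("side","top")}
np.savez("avg1.npz",**F)
o=np.zeros((500,800,3),np.uint8)
o[:,:400]=cv2.resize(F["side"][85:160,215:275],(400,500),interpolation=cv2.INTER_CUBIC).clip(0,255);o[:400,400:]=cv2.resize(F["top"][120:200,85:165],(400,400)).clip(0,255);cv2.imwrite("pics/c6.png",cv2.convertScaleAbs(o,alpha=1.5))
E
```

```text
clock: 13.2
position: [0.5383, 0.1385, 0.1117]
ee_rot: [0.736, 0.606, 0.191, 0.233]
force: [-0.4, 0.2, 0.3]
opening: 0.0909
finger_force: 0.0
clock: 13.7
position: [0.4697, 0.1532, 0.2119]
ee_rot: [0.737, 0.606, 0.193, 0.231]
force: [0.8, -0.4, -0.3]
opening: 0.0917
finger_force: 0.0
shift [ 0.0834 -0.0001  0.0066] turn [  0.25  -0.26 -90.03]
```

View pics/c6.png

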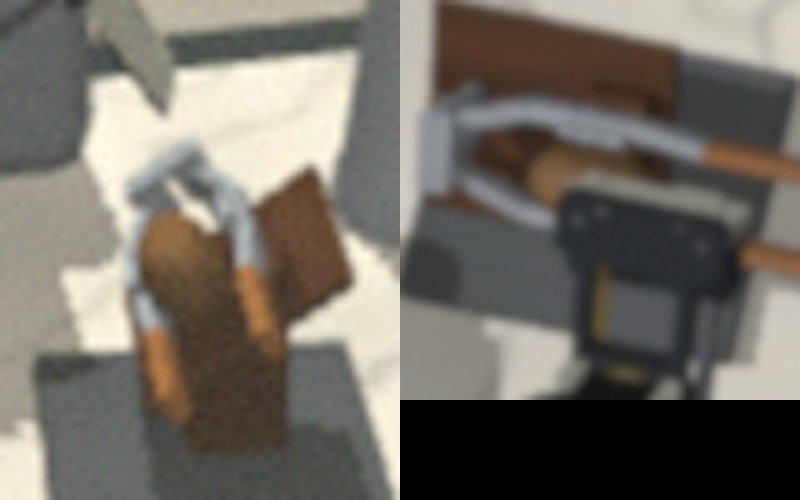

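Handles are open again, and the cracked nut lies narrower against the lower jaw (side crop (180,260)). Back over the seat to pick it up.

```bash
python3 -m jog '[0.083,0,0,0,0,-90,0.083,0,0,0,0,-90,0.083,0,0,0,0,-90,0.083,0,0,0,0,-90,0.083,0,0,0,0,-90,0.083,0,0,0,0,-90,0.083,0,0,0,0,-90,0.083,0,0,0,0,-90,0.083,0,0,0,0,-90,0.083,0,0,0,0,-90,0.083,0,0,0,0,-90,0.083,0,0,0,0,-90]'; python3 - <<'E'
from h import *
go(place(.001,-.003),SEATR)
E
```

```text
clock: 15.2
position: [0.4871, 0.2324, 0.2088]
ee_rot: [0.092, 0.949, -0.031, 0.299]
force: [-0.8, -0.5, -0.1]
opening: 0.0917
finger_force: 0.0
shift [0.0038 0.0027 0.1156] turn [-0.17  0.03  0.16]
```

```bash
python3 -m jog '[0.0038,0.0027,0.03,0,0,0,0.0038,0.0027,0.06,0,0,0,0.0038,0.0027,0.08,0,0,0,0.0038,0.0027,0.095,0,0,0,0.0038,0.0027,0.105,0,0,0,0.0038,0.0027,0.112,0,0,0,0.0038,0.0027,0.115,0,0,0,0.0038,0.0027,0.115,0,0,0]' 0.88; python3 - <<'E'
from h import *
go(place(.001,-.003),SEATR)
E
python3 -m jog '[0,0,0,0,0,0,0,0,0,0,0,0,0,0,0,0,0,0,0,0,0,0,0,0,0,0,0,0,0,0,0,0,0,0,0,0]' 0 20
```

```text
clock: 16.0
position: [0.5494, 0.2227, 0.1134]
ee_rot: [0.093, 0.949, -0.03, 0.3]
force: [3.3, -2.4, 0.9]
opening: 0.0808
finger_force: 1.5
shift [ 0.0007 -0.0003  0.0013] turn [-0.12  0.07  0.  ]
clock: 16.6
position: [0.5486, 0.2241, 0.1135]
ee_rot: [0.092, 0.949, -0.029, 0.299]
force: [-4.8, 1.1, 3.9]
opening: 0.06
finger_force: 20.0
```

```bash
python3 -m jog '[0,0,-0.01,0,0,0,0,0,-0.03,0,0,0,0,0,-0.06,0,0,0,0,0,-0.1,0,0,0,0,0,-0.13,0,0,0,0,0,-0.13,0,0,0]'; python3 - <<'E'
from h import *
s=sense();print(s['joint_pos'])
go([.471,-.287,.23],down(-40))
E
```

```text
clock: 17.2
position: [0.4752, 0.2398, 0.2224]
ee_rot: [0.092, 0.949, -0.027, 0.3]
force: [0.5, -0.1, -0.8]
opening: 0.0598
finger_force: 20.0
[-1.3417  0.1286  0.4421  2.2353  0.8427  0.6701 -0.1796]
shift [-0.0848 -0.5178  0.0477] turn [ 36.33  21.11 114.54]
```

```bash
python3 -m jog '[-0.0848,-0.5178,0.0477,36.33,21.11,114.54,-0.0848,-0.5178,0.0477,36.33,21.11,114.54,-0.0848,-0.5178,0.0477,36.33,21.11,114.54,-0.0848,-0.5178,0.0477,36.33,21.11,114.54,-0.0848,-0.5178,0.0477,36.33,21.11,114.54,-0.0848,-0.5178,0.0477,36.33,21.11,114.54,-0.0848,-0.5178,0.0477,36.33,21.11,114.54,-0.0848,-0.5178,0.0477,36.33,21.11,114.54,-0.0848,-0.5178,0.0477,36.33,21.11,114.54,-0.0848,-0.5178,0.0477,36.33,21.11,114.54,-0.0848,-0.5178,0.0477,36.33,21.11,114.54,-0.0848,-0.5178,0.0477,36.33,21.11,114.54]'; python3 - <<'E'
from h import *
s=sense();print(s['joint_pos'])
go([.471,-.287,.23],down(-40))
E
```

```text
clock: 18.4
position: [0.4685, -0.2955, 0.23]
ee_rot: [0.828, 0.557, -0.01, 0.062]
force: [-0.3, 0.0, -0.8]
opening: 0.0599
finger_force: 20.0
[-0.3546  0.3682  1.0329  1.8897 -0.3106  0.9657  0.4081]
shift [ 0.0088 -0.0009 -0.0009] turn [ 5.98  4.   17.76]
```

```bash
python3 -m jog '[0.006,-0.001,-0.001,3,2,9,0.006,-0.001,-0.001,6,4,17.8,0.006,-0.001,-0.001,6,4,17.8,0.006,-0.001,-0.001,6,4,17.8,0.006,-0.001,-0.001,6,4,17.8]'; python3 - <<'E'
from h import *
s=sense();print(s['joint_pos'])
for z in(.23,.048):go([.471,-.287,z],down(-40))
F={n:grab_frame(n) for n in("side","top")}
o=np.zeros((400,800,3),np.uint8)
o[:,:400]=cv2.resize(F["side"][150:310,200:360],(400,400));o[:,400:]=cv2.resize(F["top"][90:250,200:360],(400,400));cv2.imwrite("pics/c7.png",cv2.convertScaleAbs(o,alpha=1.4))
E
```

```text
clock: 18.9
position: [0.4713, -0.2829, 0.23]
ee_rot: [0.903, 0.43, 0.0, -0.001]
force: [0.1, -0.1, 0.1]
opening: 0.0601
finger_force: 20.0
[-0.2893  0.4513  1.0547  1.8076 -0.4328  1.1385  0.2285]
shift [-0.0034  0.0024 -0.    ] turn [-0.07 -0.09  0.92]
shift [-0.0037  0.0026  0.182 ] turn [-0.07 -0.09  0.92]
```

View pics/c7.png

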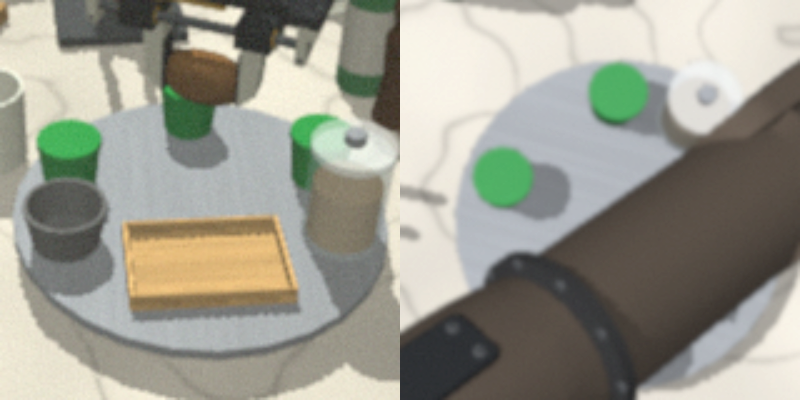

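```bash
python3 -m jog '[-0.0035,0.0025,0.03,0,0,0.9,-0.0035,0.0025,0.07,0,0,0.9,-0.0035,0.0025,0.11,0,0,0.9,-0.0035,0.0025,0.14,0,0,0.9,-0.0035,0.0025,0.16,0,0,0.9,-0.0035,0.0025,0.172,0,0,0.9,-0.0035,0.0025,0.177,0,0,0.9,-0.0035,0.0025,0.179,0,0,0.9,-0.0035,0.0025,0.179,0,0,0.9]'
```

```text
clock: 19.9
position: [0.4722, -0.2865, 0.0522]
ee_rot: [0.907, 0.422, 0.002, -0.001]
force: [-0.0, -0.7, -0.2]
opening: 0.0598
finger_force: 20.0
```

```bash
python3 -m jog '[0,0,0.001,0,0,0,0,0,0.002,0,0,0,0,0,0.003,0,0,0,0,0,0.003,0,0,0]'
```

```text
clock: 20.3
position: [0.4718, -0.2862, 0.0485]
ee_rot: [0.907, 0.422, 0.001, -0.001]
force: [-0.0, -0.5, -0.2]
opening: 0.0599
finger_force: 20.0
```

```bash
python3 -m jog '[0,0,0.001,0,0,0,0,0,0.002,0,0,0,0,0,0.002,0,0,0]'
```

```text
clock: 20.6
position: [0.4728, -0.287, 0.0475]
ee_rot: [0.907, 0.422, 0.002, -0.0]
force: [1.5, 0.7, 8.7]
opening: 0.0601
finger_force: 20.0
```

Contact with the floor at 8.7 N. Releasing a little, then rising.

```bash
python3 -m jog '[0,0,0,0,0,0,0,0,0,0,0,0,0,0,0,0,0,0,0,0,0,0,0,0]' 0.73; python3 -m jog '[0,0,-0.005,0,0,0,0,0,-0.015,0,0,0,0,0,-0.035,0,0,0,0,0,-0.07,0,0,0,0,0,-0.12,0,0,0,0,0,-0.17,0,0,0,0,0,-0.2,0,0,0,0,0,-0.2,0,0,0]'; python3 - <<'E'
from h import *
F={n:grab_frame(n) for n in("side","top")}
o=np.zeros((400,800,3),np.uint8)
o[:,:400]=cv2.resize(F["side"][150:310,200:360],(400,400));o[:,400:]=cv2.resize(F["side"][90:170,205:285],(400,400));cv2.imwrite("pics/c8.png",cv2.convertScaleAbs(o,alpha=1.4))
E
```

```text
clock: 21.0
position: [0.4716, -0.2862, 0.0463]
ee_rot: [0.907, 0.422, 0.001, -0.002]
force: [0.2, 0.2, -0.0]
opening: 0.0669
finger_force: 0.0
clock: 21.8
position: [0.4729, -0.289, 0.2514]
ee_rot: [0.907, 0.421, 0.004, 0.001]
force: [0.0, 0.8, -0.7]
opening: 0.0668
finger_force: 0.0
```

View pics/c8.png

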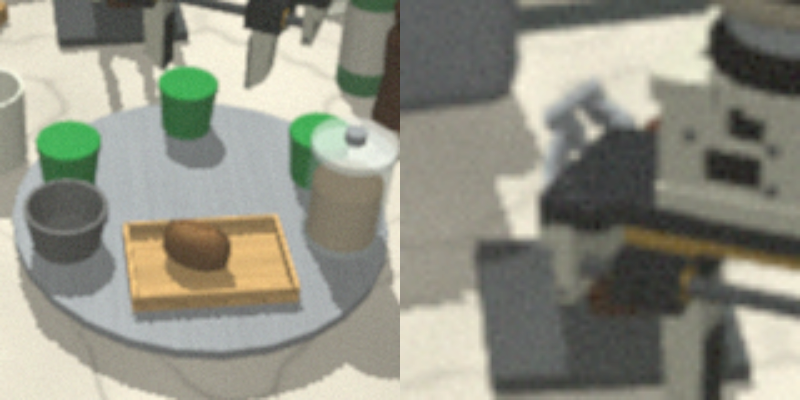

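The nut lies inside the tray at side (278,247), the bystanders haven't moved, and the gripper is clear.

```bash
python3 -c "
from station import *
print(sign_off())"
```

```text
the job is handed in; nothing more can be done
None
```

The nut was cracked in the nutcracker and now lies in the middle-sized bamboo tray, the handles sprang open and the bystanders look unmoved; I handed the job in at about 22 s, but no verdict was returned.

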